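# Load a bead jar into the rotary jar rack through its sprung fold-down step

### The job

Load the loose bead jar into the rotary jar rack: push the lever over so that the sprung loading step folds down and snaps open, turn the turntable so that its empty bay faces the step, and slide the jar, upright, over the step right into the bay until it stops. Then push the lever back over so that the step snaps shut behind the jar. Leave the spool, pliers, cutters, steel block and white pot where they lie.

Things in the scene. Friction and masses are not known exactly. Their poses are not given: they have to be found in the camera images.
- rack: Rotary jar rack, fixed on the tray: grey base plate, round gallery rail of steel rod (radius 79 mm, rod centre 55 mm above the tray, with a 68 mm wide gap at the front). Origin on the turntable's axis at tray level; z up. Its -x axis points out through the middle of the loading gap, where the step is; the step's lever is on the -y side. Its yaw and place differ from start to start.
- turntable (a joint): Turntable of the rack (rad): turns by hand about the rack's vertical axis, light friction, stays where it is left; positive is counter-clockwise from above. 0: the empty bay faces the loading gap exactly. Four bays 90 degrees apart, parted by low radial walls 3 mm thick; three hold a bead jar (fixed, tops 62 mm above the tray, outer edges 68 mm from the axis), one is empty.
- turn_knob (a point): Black bar knob on top of the turntable, on its axis: 50 mm long, 12 mm thick, upright sides from 74 to 104 mm above the tray; this point is 92 mm above the tray. Its frame turns with the turntable: the bar lies along the frame's x axis, and the frame's -x axis points to the empty bay.
- bay (a point): Where the centre of a jar sits when home in the empty bay, touching both walls of its V: 40.5 mm from the turntable's axis, 51 mm above the tray; turns with the turntable. The lower plate (radius 72 mm, top 40 mm above the tray) carries the jar; the upper plate (radius 40 mm, from 68 to 72 mm above the tray) covers half of it, so a jar goes in only from the side.
- step (a joint): Loading step (rad): steel flap hinged on a level axle across the gap. 0: stands upright and closes the gap, reaching 84 mm above the tray; 1.57: folded down to the front, level. A spring strut holds it against either stop; over-centre point at about 0.8: pushed well past it, the step snaps over by itself. It takes about 6 to 10 N at the lever's roller.
- step_plate (a point): Middle of the step's carrying face (flap 68 mm wide, 42 mm long); turns with the step. The axle is 80 mm in front of the rack's axis and 38 mm above the tray. With the step down this face is level, 41 mm above the tray (1 mm above the turntable's lower plate), from 84 to 126 mm in front of the rack's axis, with side rims 3 mm high, 64 mm apart inside.
- lever_end (a point): Middle of the black roller at the end of the step's lever: 18 mm thick, 19 mm long, turns freely on its pin, which lies level across the rack; 55 mm from the axle, 77 mm to the -y side of the rack's axis. It swings with the step: step upright, 41 mm in front of the rack's axis; step down, 119 mm in front; both 77 mm above the tray, 93 mm half-way. Push it along the rack's -x to open, +x to close.
- jar_mid (a point): Centre, half-way up, of the loose bead jar with a screw lid: round, 54 mm across, 22 mm high, about 20 to 30 g, standing upright on the tray outside the rack; z axis up. No other loose thing is a jar.
- bench_pin: Forked wooden bench pin, fixed to the bench, jutting out level over the left rear of the tray, 22 mm thick, underside 355 mm above the tray. It covers the ground from 0.46 to 0.70 m ahead of the robot and 0.15 to 0.40 m to its left (slanting, the near end at 0.46 and 0.17); wrist and arm must pass in front of it on the way between the jar and the rack.
- bench_vice: Vice on the bench's front edge, right of the rack and above the tray; its nearest part, an upright T-bar, stands 0.60 m ahead of the robot and 0.12 to 0.16 m to its right, from 376 to 473 mm above the tray: keep wrist and arm clear of it when working at the lever.
- spool_mid (a point): Spool of binding wire, 52 mm across, 28 mm high, standing on the tray; its centre. To be left alone.
- pliers_mid (a point): Flat-nose pliers with teal handles, 36 x 149 x 12 mm, lying on the tray; centre; long along its y axis. To be left alone.
- cutters_mid (a point): Yellow-handled cutters, 38 x 138 x 12 mm, lying on the tray; centre; long along its y axis. To be left alone.
- block_mid (a point): Steel bench block 75 x 75 x 22 mm lying on the tray; centre. To be left alone.
- pot_mid (a point): White plastic pot, 42 mm across, 34 mm high, standing on the tray; centre. To be left alone.

How it is judged:
By the outcome, as a careful person would: the job done as asked, in the order asked, and still so for the second after the job is handed in, with the robot touching nothing.
It also fails if it takes over 64 s, if anything falls off the work surface, if the arm or the gripper's body presses on something with over 40 N, if the wrist force passes 120 N, or if a joint passes its speed limit or range.

### The arm

A 6-joint arm with a two-finger parallel gripper is mounted at the origin on a cart in front of the work surface, level with it; the furniture and walls round the work are solid. World frame = base frame: x ahead of the robot, y to its left, z up, the work surface at z = 0. Lengths are in m, angles in rad, forces in N, time in s.
With the tool pointing down it reaches from about 0.35 to 0.975 m from the base axis. Payload 7.1 kg.
Tool frame: the origin (TCP) lies midway between the tips of the shut fingers; the grasp point (between the pads) lies 19 mm behind it; z points along the fingers, y is the line along which they close (so a half turn about z gives the same grasp; the last joint's range is limited). The gripper opens to 88 mm and grips with 3 to 60 N. Pads are 20 mm wide; open, the fingers measure 115 mm over their backs; the gripper's body (75 mm by 178 mm) begins 61 mm behind the grasp point.
Start: joints at [-1.341, 0.423, 1.63, -0, 1.089, -0.019], TCP at [0.154, -0.606, 0.223] pointing down, gripper open.
Joint ranges: [-3, 3], [-0.9, 2.11], [0.09, 2.58], [-1.31, 4.45], [0.11, 2.69], [-2.54, 2.54]. Speed limits (rad/s): [2.39, 2.39, 3.01, 3.14, 3.14, 3.14].

### API

Orientations are given as a unit quaternion [w, x, y, z].
In Python, from station import move_pose, movel, movej, command_gripper, wait, inverse_kinematics, read_camera, camera_info, MotionError, job_done, get_time, get_joint_pos, get_qvel, get_effort, get_tcp_pos, get_ee_rot, get_ft_force, get_ft_torque, get_grip_width, get_finger_force gives the robot as it stands. Calls block until the motion is done:
- move_pose(position, orientation): joint-space move of the TCP to a pose.
- movel(position, frame=None, v=0.15, until_force=None): straight line of the TCP; frame=None keeps the orientation; v is the mean speed in m/s. With until_force (N) it stops when the force on the tool has changed by that much, and returns True; else False.
- movej(angles): joint-space move.
- command_gripper(opening): opening from 0.0 (shut) to 1.0 (fully open); the grip force is fixed at half the most; returns when the fingers have stopped.
- wait(seconds).
- inverse_kinematics(position, orientation): joint angles nearest the present ones, or None.
- read_camera(name): name is "scene" or "side" or "wrist"; returns the picture (384x512x3 uint8, red, green, blue); there is no depth.
- camera_info(name): a dict with "intrinsics" (3x3 intrinsics, pixels), "T" (4x4, takes a point from camera to world coordinates); the wrist camera has in their place "tool_from_camera" (4x4, takes a point from camera to tool coordinates, whose origin is the TCP and whose axes are the flange's). Camera axes: x right, y up, looking along -z (the intrinsics and any distortion apply to the point x, -y, -z); pixel columns grow to the right and rows downward; lengths in m; the calibration is good to about 2 mm. A picture is of the moment at which its call begins: read the wrist's pose just before it. camera_info takes no time and is no camera call.
A pose or a line that the arm cannot do raises MotionError and nothing moves.
- job_done(): hands the job in; it is judged then, once.
Readings, each from a call of its own:
- get_time(): time.
- get_joint_pos(): joint angles.
- get_qvel(): joint speeds.
- get_effort(): joint torques, N m.
- get_tcp_pos(): TCP position.
- get_ee_rot(): TCP orientation.
- get_ft_force(): force on the tool from outside, world axes, zero at the start.
- get_ft_torque(): the same for the moment, N m.
- get_grip_width(): opening from 0.0 (shut) to 1.0 (fully open).
- get_finger_force(): force on a finger pad.
Only numpy, scipy, OpenCV 4.12 (cv2) and the standard library are available. Lean on these libraries where they do the work, as an engineer would, in place of code of your own. Each camera call takes 0.05 s, during which the arm holds its last target. There are 200 camera calls.

## Working session

There is one attempt and no reset: what is moved stays moved. The work goes in short steps, each a Python script; the robot and the scene stay as the last script left them, time stands still between calls to the robot, and variables do not carry over. Pictures are saved under pics/ and viewed, at most 12 in all, crops included, and the job is handed in when it is done.

```bash
mkdir -p pics
python3 - <<'E'
from station import *
import cv2,numpy as np
np.set_printoptions(precision=4,suppress=True)
for n in("scene","side"):
    im=read_camera(n); cv2.imwrite(f"pics/{n}0.png",cv2.resize(im[:,:,::-1],(800,600),interpolation=cv2.INTER_CUBIC))
    i=camera_info(n);print(n,i)
print(camera_info("wrist"),get_time(),get_ee_rot())
E
```

```text
scene {'intrinsics': array([[450.3312,   0.    , 251.2709],
       [  0.    , 450.3312, 190.5912],
       [  0.    ,   0.    ,   1.    ]]), 'T': array([[-0.7243,  0.3199, -0.6108, -0.1415],
       [-0.6891, -0.3656,  0.6256,  0.7112],
       [-0.0231,  0.8741,  0.4853,  0.7164],
       [ 0.    ,  0.    ,  0.    ,  1.    ]])}
side {'intrinsics': array([[453.3759,   0.    , 256.3838],
       [  0.    , 453.3759, 198.6835],
       [  0.    ,   0.    ,   1.    ]]), 'T': array([[ 0.9829,  0.1028, -0.1526,  0.3363],
       [-0.183 ,  0.4575, -0.8701, -0.8875],
       [-0.0196,  0.8832,  0.4685,  0.7473],
       [ 0.    ,  0.    ,  0.    ,  1.    ]])}
{'intrinsics': array([[308.8979,   0.    , 253.8251],
       [  0.    , 308.8979, 190.0869],
       [  0.    ,   0.    ,   1.    ]]), 'tool_from_camera': array([[-0.0006,  0.9555,  0.295 ,  0.0812],
       [ 1.    ,  0.0003,  0.0008,  0.0003],
       [ 0.0007,  0.295 , -0.9555, -0.1618],
       [ 0.    ,  0.    ,  0.    ,  1.    ]])} 0.1 [-0.0007  0.9923  0.1241 -0.0001]
```

View pics/scene0.png

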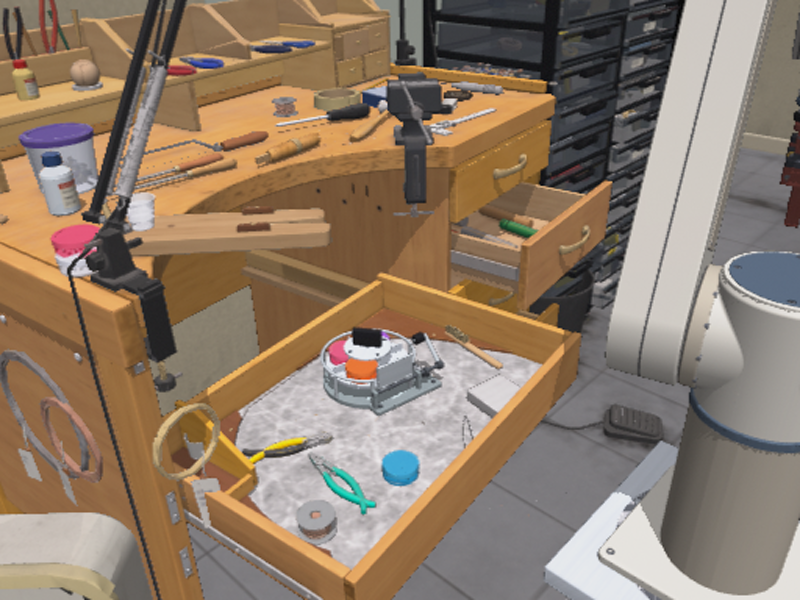

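View pics/side0.png

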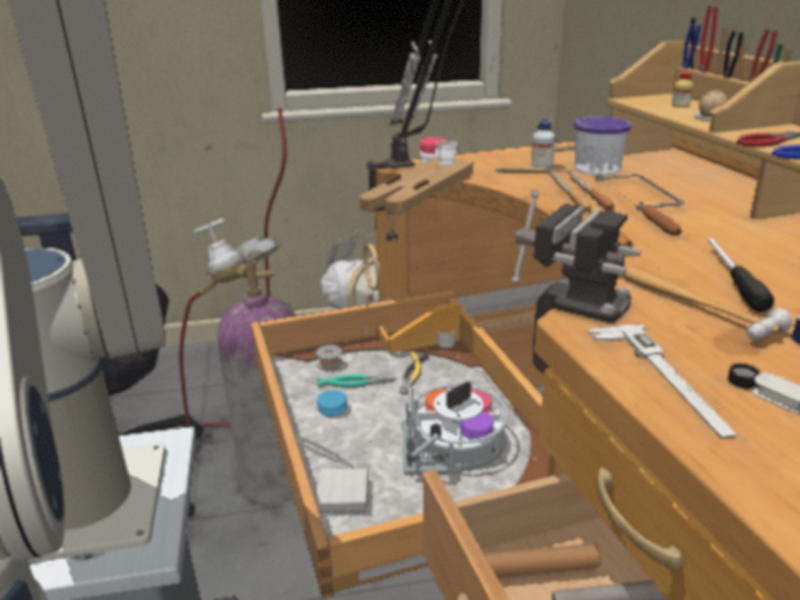

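The scene view shows the blue loose jar at (400,463), the knob at (368,338) and the roller at (419,338). In the side view they are at (332,399), (459,395) and (435,430). The step is upright.

```bash
cat > h.py <<'E'
from station import *
import cv2,numpy as np
from scipy.spatial.transform import Rotation as R
np.set_printoptions(precision=4,suppress=True)
def cam(n,wp=None):
    i=camera_info(n)
    if n!="wrist": return i["intrinsics"],i["T"]
    p,q=wp; T=np.eye(4);T[:3,:3]=R.from_quat(np.roll(q,-1)).as_matrix();T[:3,3]=p
    return i["intrinsics"],T@i["tool_from_camera"]
def ray(c,u,v):
    K,T=c; d=np.array([(u-K[0,2])/K[0,0],-(v-K[1,2])/K[1,1],-1]); return T[:3,3],T[:3,:3]@d
def onz(c,u,v,z):
    o,d=ray(c,u,v); return o+d*(z-o[2])/d[2]
def proj(c,P):
    K,T=c; q=(np.asarray(P)-T[:3,3])@T[:3,:3]; return np.array([K[0,2]-K[0,0]*q[...,0]/q[...,2],K[1,2]+K[1,1]*q[...,1]/q[...,2]]).T
def tri(obs):
    A=np.zeros((3,3));b=np.zeros(3)
    for c,u,v in obs:
        o,d=ray(c,u,v);d=d/np.linalg.norm(d);M=np.eye(3)-np.outer(d,d);A+=M;b+=M@o
    return np.linalg.solve(A,b)
def down(yaw):  # tool y axis direction = yaw+pi/2 sense: tool x along yaw, z down
    x=np.array([np.cos(yaw),np.sin(yaw),0]);z=np.array([0,0,-1.]);
    return np.roll(R.from_matrix(np.array([x,np.cross(z,x),z]).T).as_quat(),1)
E
python3 - <<'E'
from h import *
s,d=cam("scene"),cam("side");k=.64
for n,a,b in(("jar",(400,463),(332,399)),("knob",(368,338),(459,395)),("roller",(419,338),(435,430)),("pot",(0,0),(447,339)),("block",(495,397),(343,487)),("spool",(316,517),(328,352))):
    print(n,tri([(s,a[0]*k,a[1]*k),(d,b[0]*k,b[1]*k)]))
print(onz(s,400*k,463*k,.022),onz(s,368*k,338*k,.09),onz(d,459*k,395*k,.09))
E
```

```text
jar [0.392  0.1594 0.0196]
knob [0.588  0.0275 0.0878]
roller [ 0.5333 -0.0402  0.078 ]
pot [0.6657 0.2741 0.384 ]
block [ 0.387  -0.0636  0.0133]
spool [0.3994 0.3117 0.0256]
[0.3893 0.1613 0.022 ] [0.5826 0.0307 0.09  ] [0.5892 0.0266 0.09  ]
```

Run:
```python
from h import *
p=np.array([.154,-.606]);p=p/np.linalg.norm(p)
move_pose([.42*p[0],.42*p[1],.33],get_ee_rot())
q=get_joint_pos();q=np.array(q);q[0]=0.0;
movej(q); print(get_tcp_pos(),get_time())
move_pose([.49,.03,.33],down(np.pi))
wp=(get_tcp_pos(),get_ee_rot());im=read_camera("wrist");np.savez("w0.npz",im=im,p=wp[0],q=wp[1])
print(wp,get_time(),get_joint_pos())
cv2.imwrite("pics/w0.png",cv2.resize(im[:,:,::-1],(800,600),interpolation=cv2.INTER_CUBIC))
```

```text
[0.4208 0.0113 0.3299] 2.925
(array([0.4899, 0.0296, 0.33  ]), array([-0.    ,  0.0009,  1.    , -0.    ])) 4.325 [ 0.0364  0.1037  1.8026 -0.      1.2354 -1.533 ]
```

View pics/w0.png

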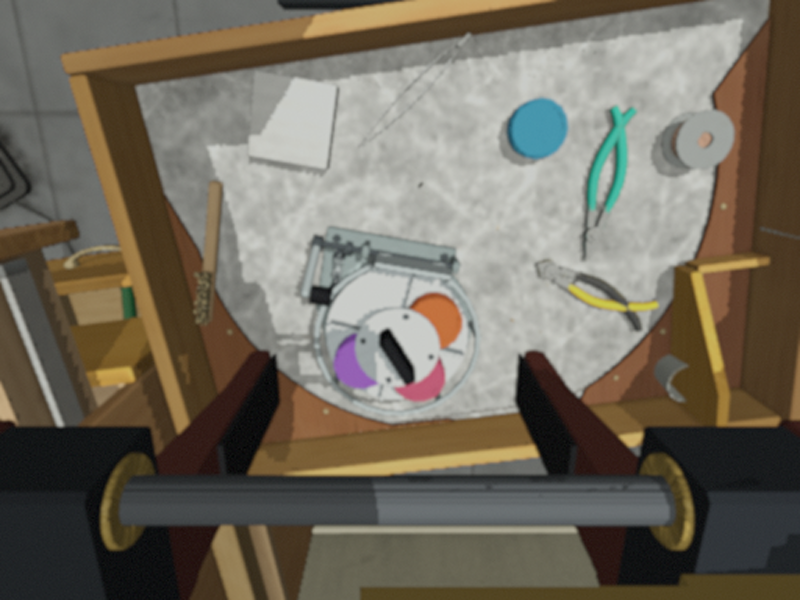

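The wrist view shows the knob bar from (385,333) to (411,382), the roller at (320,295) and the jar at (539,127). The orange jar is at (435,320), and the empty bay points up and left, at about (350,300).

Run:
```python
from h import *
f=np.load("w0.npz");c=cam("wrist",(f["p"],f["q"]));k=.64
g=lambda u,v,z:onz(c,u*k,v*k,z)[:2]
a,b=g(385,333,.104),g(411,382,.104);print("knob",(a+b)/2,np.degrees(np.arctan2(*(b-a)[::-1])),np.linalg.norm(b-a))
print("roller",g(320,295,.083),"jar",g(539,127,.022),"orange",g(435,320,.062))
l,r=g(327,229,.01),g(457,249,.01);print("base",l,r,np.degrees(np.arctan2(*(r-l)[::-1]))-90)
cx=np.array([.586,.029]);psi=np.radians(-10)
# overlay
S=cv2.resize(f["im"][:,:,::-1],None,fx=4,fy=4,interpolation=cv2.INTER_CUBIC).copy()
def dr(P,col): cv2.polylines(S,[(proj(c,np.array(P))*4).astype(int)],False,col,2)
t=np.linspace(0,2*np.pi,80)
for (C,ps,col) in ((cx,psi,(0,255,0)),):
    M=np.array([[np.cos(ps),-np.sin(ps)],[np.sin(ps),np.cos(ps)]])
    W=lambda P:np.c_[np.array(P)[:,:2]@M.T+C,np.array(P)[:,2]]
    dr(W(np.c_[.079*np.cos(t),.079*np.sin(t),0*t+.055]),col)
    dr(W(np.c_[.04*np.cos(t),.04*np.sin(t),0*t+.072]),(255,0,0))
    dr(W([[-.08,-.034,.038],[-.08,.034,.038]]),(0,0,255));dr(W([[-.08,-.034,.084],[-.08,.034,.084]]),(0,0,255))
    dr(W([[-.041,-.0865,.077],[-.041,-.0675,.077]]),(0,255,255))
cv2.imwrite("pics/ov.png",S[400:1200,700:1400][:, :][:800:1][: 800][::1][:600+0] if 0 else cv2.resize(S[480:1120,720:1400],(638,600)))
```

```text
knob [0.5839 0.0307] 25.890791475731827 0.05193727873372558
roller [ 0.5326 -0.0383] jar [0.3903 0.1607] orange [0.564  0.0657]
base [ 0.4858 -0.0401] [0.5064 0.0908] -8.966935151072292
```

View pics/ov.png

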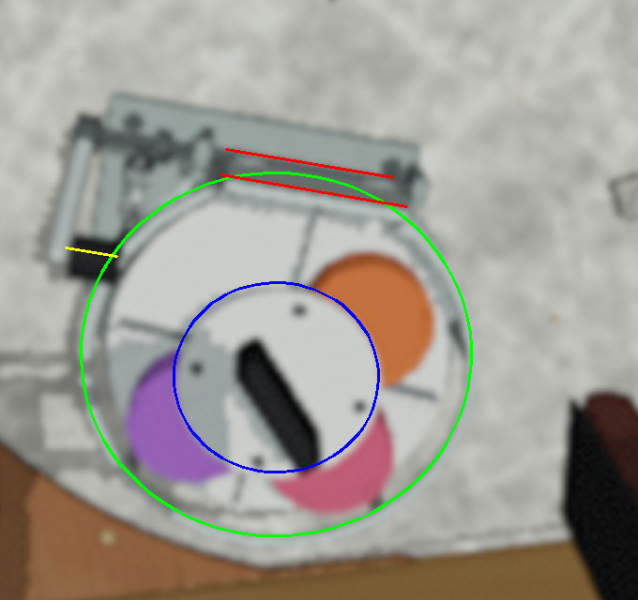

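```bash
cat >> h.py <<'E'
C=np.array([.585,.030]);PSI=np.radians(-9.3)
def rk(x,y,z):
    c,s=np.cos(PSI),np.sin(PSI);return [C[0]+c*x-s*y,C[1]+s*x+c*y,z]
def shot(n,name=None,crop=None,fx=2):
    wp=(get_tcp_pos(),get_ee_rot());im=read_camera(n)
    np.savez(f"{name}.npz",im=im,p=wp[0],q=wp[1])
    I=im[:,:,::-1]
    if crop: I=I[crop[1]:crop[3],crop[0]:crop[2]]
    cv2.imwrite(f"pics/{name}.png",cv2.resize(I,None,fx=fx,fy=fx,interpolation=cv2.INTER_CUBIC))
E
python3 - <<'E'
from h import *
command_gripper(0.0)
q=down(np.pi/2+PSI)
move_pose(rk(-.006,-.075,.16),q)
movel(rk(-.006,-.075,.069),v=.1,until_force=8)
print(get_tcp_pos(),get_ft_force(),get_time())
for x in(-.02,-.04,-.055,-.07,-.08,-.09):
    movel(rk(x,-.075,.069),v=.08); print(x,get_ft_force())
movel(rk(-.075,-.075,.069));movel(rk(-.075,-.075,.16),v=.2)
print(get_time());shot("scene","s1",(190,190,310,280),6)
E
```

```text
[ 0.5675 -0.0431  0.0696] [ 0.0772 -0.5972  0.6721] 8.15
-0.02 [-0.7991 -0.3412  0.5759]
-0.04 [4.2256 0.9523 0.7398]
-0.055 [ 0.9675 -0.5471  0.2812]
-0.07 [-0.1978  1.0828  0.576 ]
-0.08 [ 0.6175 -0.232  -0.4092]
-0.09 [-0.037  -0.3212  0.0763]
10.95
```

View pics/s1.png

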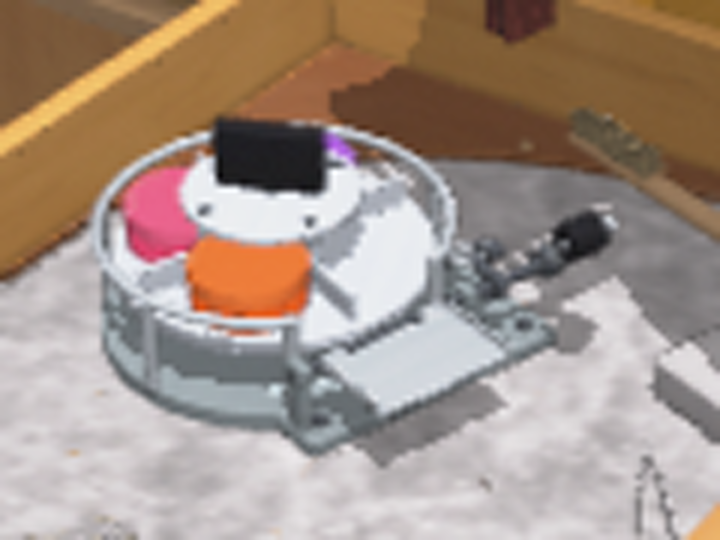

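The step is down: its plate is level at (410,360) and the roller is forward at (580,230). Next I'll look at the knob from close up.

Run:
```python
from h import *
command_gripper(0.7)
move_pose(rk(-.05,0,.22),down(np.radians(205.9)))
shot("wrist","w1",None,1.5);print(get_tcp_pos(),get_joint_pos(),get_time())
```

```text
[0.5355 0.038  0.2199] [ 0.0486  0.298   1.8272 -0.      1.0167 -1.9735] 13.875
```

View pics/w1.png

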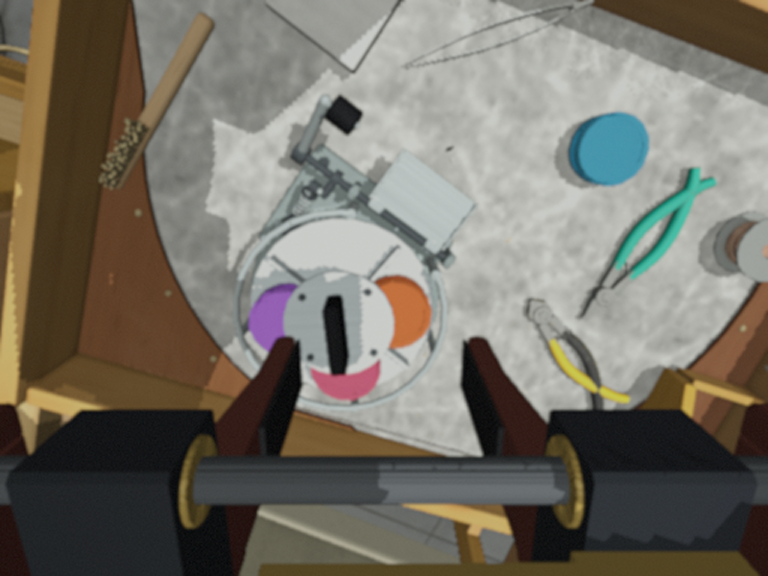

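Close view: knob bar from about (334,296) to (341,374), step front corners at (408,151) and (476,203), roller at (344,114) and upper plate spanning x 284–395. The jar top is at (611,148).

Run:
```python
from h import *
f=np.load("w1.npz");c=cam("wrist",(f["p"],f["q"]));k=1/1.5
g=lambda u,v,z:onz(c,u*k,v*k,z)[:2]
a,b=g(335,297,.104),g(341,374,.104);print("knob",(a+b)/2,np.degrees(np.arctan2(*(b-a)[::-1])),np.linalg.norm(b-a))
print("plate l/r",(g(284,322,.072)+g(395,322,.072))/2,np.linalg.norm(g(284,322,.072)-g(395,322,.072)))
l,r=g(408,151,.042),g(476,203,.042);m=(l+r)/2;d=(r-l);print("step",l,r,np.linalg.norm(d),np.degrees(np.arctan2(*d[::-1]))-90)
for deg in(-9.,):
    print("axis from step",m+.126*np.array([np.cos(np.radians(deg)),np.sin(np.radians(deg))]))
print("roller",g(344,114,.086),"jar",g(611,148,.022))
# dark knob mask
im=f["im"].astype(int);mk=(im.max(2)<45).astype(np.uint8);n,L,st,ce=cv2.connectedComponentsWithStats(mk)
for i in range(1,n):
    if st[i,4]>60: print(st[i]*1.5,ce[i]*1.5, cv2.minAreaRect(np.argwhere(L==i)[:,::-1].astype(np.float32)))
hs=cv2.cvtColor(f["im"],cv2.COLOR_RGB2HSV);mk=((hs[...,0]>90)&(hs[...,0]<115)&(hs[...,1]>120)).astype(np.uint8)
n,L,st,ce=cv2.connectedComponentsWithStats(mk);i=1+st[1:,4].argmax();print("jar",st[i],ce[i],onz(c,*ce[i],.018),onz(c,*ce[i],.011))
def E(): pass
print("expected roller",rk(-.119,-.077,0))
```

```text
knob [0.583  0.0301] 28.387200132329358 0.05420085629869484
plate l/r [0.5861 0.0296] 0.0795855108931154
step [0.4593 0.0224] [0.4702 0.0833] 0.06190226739508818 -10.132477153452044
axis from step [0.5892 0.0331]
roller [ 0.4574 -0.0244] jar [0.3913 0.1587]
[325.5  97.5  34.5  36.  466.5] [342.5788 114.3521] ((228.59999084472656, 76.20001220703125), (19.200000762939453, 16.400001525878906), 36.869895935058594)
[324.  297.   24.   76.5 856.5] [335.3459 333.9299] ((223.4451141357422, 223.00608825683594), (50.68807601928711, 12.147468566894531), 83.6598129272461)
[    0.    342.    466.5   234.  24189. ] [132.738 492.896] ((145.7877960205078, 315.86199951171875), (135.3046875, 318.6866455078125), 72.16814422607422)
[  462.    343.5   306.    232.5 14406. ] [623.3692 470.3139] ((410.11456298828125, 306.0660095214844), (210.5128936767578, 142.14578247070312), 3.388556957244873)
[  0. 405.  21.  45. 456.] [  7.7368 425.7286] ((6.5, 284.5), (13.0, 29.0), 0.0)
jar [ 380   76   52   47 1917] [405.5618  98.8039] [0.3916 0.1587 0.018 ] [0.3902 0.1617 0.011 ]
expected roller [np.float64(0.4551206755226311), np.float64(-0.026757035452024194), 0]
```

```bash
sed -i 's/C=np.array.*/C=np.array([.5855,.030]);PSI=np.radians(-9.5)/' h.py
python3 - <<'E'
from h import *
y0=np.radians(207)
move_pose(rk(0,0,.15),down(y0))
movel(rk(0,0,.081),v=.1,until_force=8);print(get_tcp_pos(),get_ft_force())
command_gripper(0.0);print(get_grip_width(),get_ft_force(),get_ft_torque(),get_tcp_pos())
for y in np.linspace(y0,np.pi+PSI,4)[1:]:
    move_pose(rk(0,0,.081),down(y));print(get_ft_force(),get_ft_torque())
command_gripper(0.45);print(get_ft_force())
movel(rk(0,0,.16),v=.2)
move_pose(rk(-.08,0,.22),down(np.pi+PSI));shot("wrist","w2",None,1.5);print(get_tcp_pos(),get_time())
E
```

```text
[0.5859 0.03   0.0816] [ 0.9041  0.0663 -0.487 ]
0.13484592025201822 [ 1.6034 -9.7628 -1.4985] [-1.4788 -0.3418  0.0319] [0.586  0.0283 0.081 ]
[ 0.7197 -5.9702 -0.7914] [-0.962  -0.2382 -0.122 ]
[ 0.8883 -5.3931  0.3265] [-0.8165 -0.2616 -0.0562]
[ 1.2044 -2.2132  0.1724] [-0.3948 -0.2886 -0.0705]
[-0.6378  0.4437 -0.6089]
[0.5066 0.0432 0.2189] 18.625
```

View pics/w2.png

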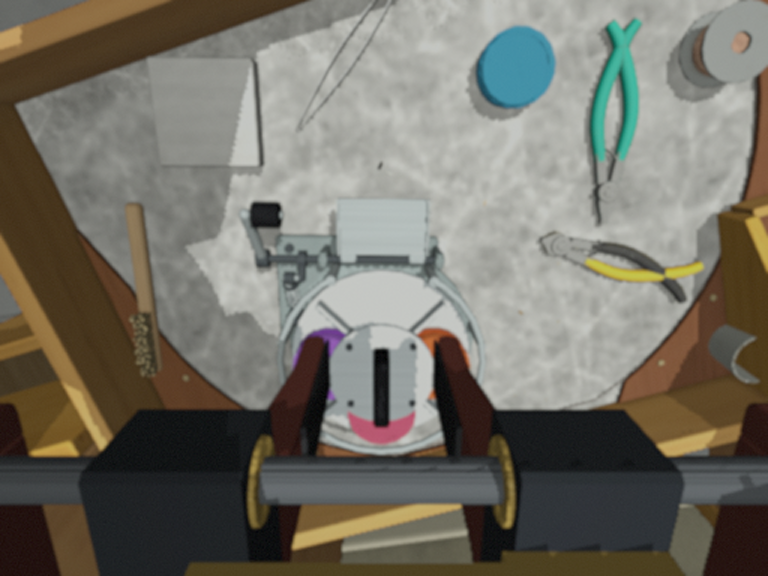

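The bay now faces the step: walls run symmetrically to (318,302) and (442,302), and the knob at (381,388) is in line with the step's middle at (382,230). The jar top is at (516,65). Next I'll pick up the jar.

```bash
sed -i 's/C=np.array(\[.*\]);/C=np.array([.5855,.029]);/' h.py
python3 - <<'E'
from h import *
f=np.load("w2.npz");c=cam("wrist",(f["p"],f["q"]));k=1/1.5
l,r,n=[onz(c,u*k,v*k,z)[:2] for u,v,z in((337,198,.043),(428,198,.043),(381,350,.104))]
print("step mid",(l+r)/2,"exp",rk(-.126,0,0)[:2],np.degrees(np.arctan2(*(r-l)[::-1]))-90)
hs=cv2.cvtColor(f["im"],cv2.COLOR_RGB2HSV);mk=((hs[...,0]>90)&(hs[...,0]<115)&(hs[...,1]>120)).astype(np.uint8)
n,L,st,ce=cv2.connectedComponentsWithStats(mk);i=1+st[1:,4].argmax();j=onz(c,*ce[i],.016);print("jar",j)
j=(j[:2]+np.array([.3915,.1592]))/2
q=down(np.pi+PSI)
command_gripper(0.85)
move_pose([j[0],j[1]-.05,.22],q);move_pose([j[0],j[1],.12],q)
print(movel([j[0],j[1],.008],v=.1,until_force=6),get_tcp_pos(),get_ft_force())
command_gripper(0);print(get_grip_width()*88,get_finger_force(),get_tcp_pos())
movel([j[0],j[1],.12],v=.12)
print(get_grip_width()*88,get_time(),get_joint_pos())
shot("side","d1",(180,220,360,340),4)
E
```

```text
step mid [0.4639 0.0515] exp [np.float64(0.4612280142063089), np.float64(0.04979599833844539)] -9.51300114594929
jar [0.3907 0.1606 0.016 ]
False [0.3915 0.16   0.0084] [-0.117  -0.9015 -0.1639]
53.54332975799449 30.000857412815094 [0.3913 0.16   0.0082]
53.08068319209701 23.2833 [ 0.36    0.3041  2.1363 -0.      0.7022 -1.045 ]
```

View pics/d1.png

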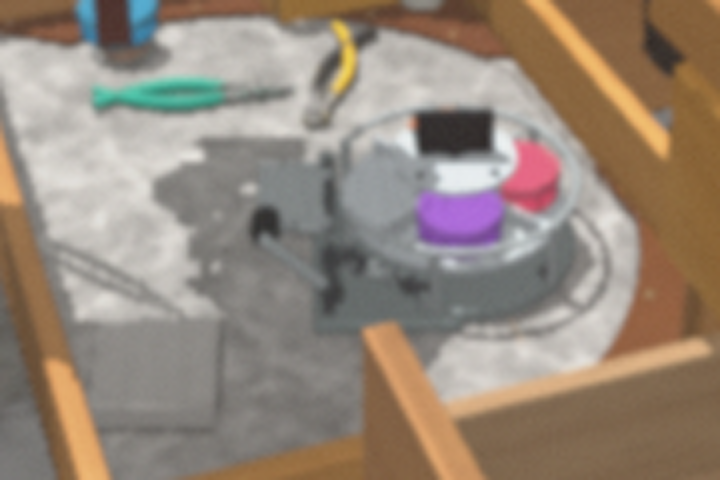

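The side view shows the blue jar clear of the tray in the fingers (top left, about (115,20)). The rack is ready, with step down and bay facing it.

```bash
sed -i 's/C=np.array(\[.*\]);/C=np.array([.587,.030]);/' h.py
python3 - <<'E'
from h import *
movel([.39,.065,.12],v=.15)
movel(rk(-.107,0,.08),v=.12)
print(movel(rk(-.107,0,.046),v=.04,until_force=3),get_tcp_pos(),get_ft_force())
command_gripper(0.75);print(get_tcp_pos())
movel(rk(-.107,0,.12),v=.15)
movel(rk(-.165,0,.16),v=.2)
shot("wrist","w3",None,1.5);print(get_tcp_pos(),get_time())
E
```

```text
True [0.4807 0.0476 0.0486] [-0.4095  0.6391 -0.0213]
[0.4807 0.0476 0.0491]
[0.425  0.0572 0.1595] 27.4417
```

View pics/w3.png

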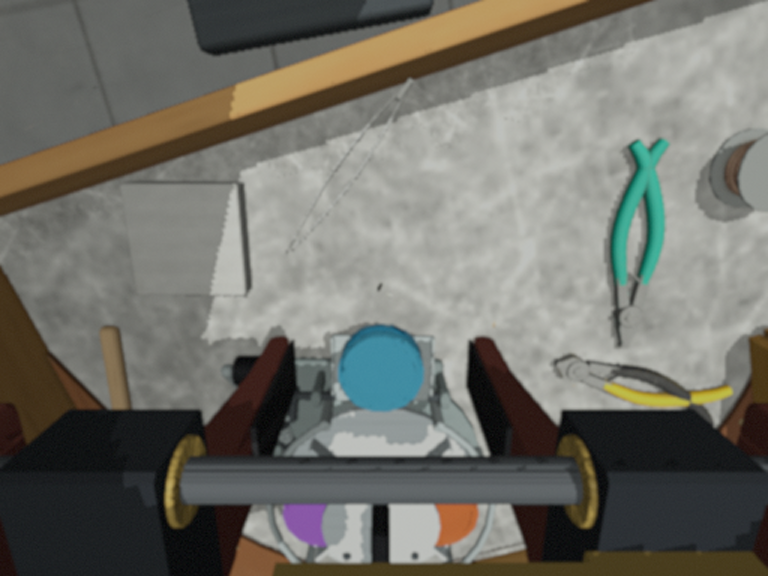

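The jar stands upright on the step, centred at (381,367) between the rims (331–434). Now push it in.

Run:
```python
from h import *
command_gripper(0.227)
movel(rk(-.165,0,.047),v=.15);print(get_grip_width()*88)
movel(rk(-.10,0,.047),v=.06)
print(movel(rk(-.0735,0,.047),v=.03,until_force=5),get_tcp_pos(),rk(-.0756,0,0),get_ft_force(),get_grip_width()*88)
movel(rk(-.14,0,.047),v=.15)
movel(rk(-.14,0,.22),v=.25)
shot("wrist","w4",None,1.5);print(get_tcp_pos(),get_time())
```

```text
19.639345787495635
True [0.513  0.0421 0.0465] [np.float64(0.5124368085237853), np.float64(0.04247759900306723), 0] [-0.2563  0.5716 -0.389 ] 20.05887183040507
[0.4482 0.0529 0.2187] 32.7667
```

View pics/w4.png

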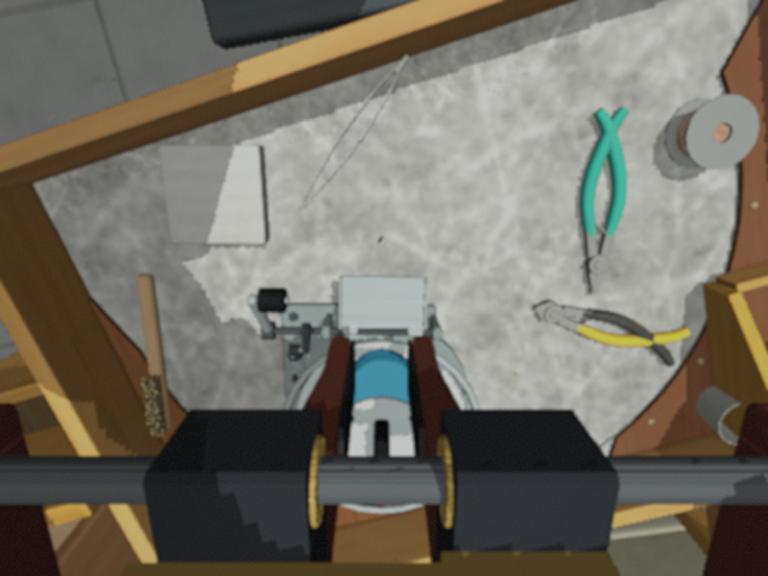

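The jar is home: the push stopped 0.4 mm from the expected seat and the jar sits half under the upper plate, centred at (382,375). Now close the step.

Run:
```python
from h import *
command_gripper(0.0)
q=down(np.pi/2+PSI)
move_pose(rk(-.158,-.075,.16),q)
movel(rk(-.158,-.075,.069),v=.12,until_force=8)
for x in(-.135,-.115,-.10,-.09,-.08,-.07):
    movel(rk(x,-.075,.069),v=.08); print(x,get_ft_force())
movel(rk(-.085,-.075,.069));movel(rk(-.085,-.075,.18),v=.2)
move_pose(rk(-.16,0,.30),down(np.pi+PSI))
wait(.3);print(get_time())
a=read_camera("scene")[190:280,190:310,::-1];b=read_camera("side")[230:330,240:350,::-1]
I=np.vstack([cv2.resize(a,(400,300),interpolation=2),cv2.resize(b,(400,300),interpolation=2)]);w=read_camera("wrist")[:,:,::-1]
w=cv2.resize(w[100:320,130:370],(400,367),interpolation=2);J=np.zeros((600,800,3),np.uint8);J[:,:400]=I;J[:367,400:]=w
cv2.imwrite("pics/fin.png",J)
```

```text
-0.135 [-4.0813  1.8911  0.3136]
-0.115 [-3.2791 -1.0238  0.4129]
-0.1 [-0.0153 -0.5078 -0.0537]
-0.09 [-0.4473  0.6144  0.251 ]
-0.08 [-1.1554 -0.1341 -0.1275]
-0.07 [-0.4428 -0.2281 -0.1775]
39.95
```

View pics/fin.png

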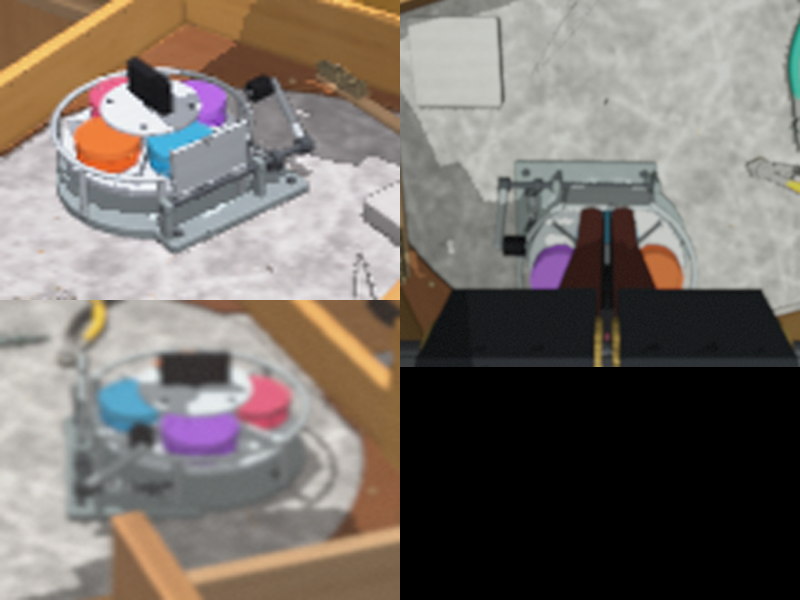

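The step is upright again (scene crop at (208,155)), with the blue jar seated behind it and the lever back. The robot is clear of everything.

```bash
python3 -c "
from station import *
print(job_done())"
```

```text
the job is handed in; nothing more can be done
None
```

The bead jar is in the empty bay, upright and pushed in until it stopped, with the step snapped shut behind it; I left the other items alone, and handed the job in at about 40 s of the 64 s allowed.

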